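# Dock the discharged battery pack in the stockroom charger

## Robot

A 6-joint arm with a two-finger parallel gripper is mounted at the origin on the work surface. World frame = base frame: x ahead of the robot, y to its left, z up, the work surface at z = 0. Lengths are in mm, angles in degrees, forces in N, time in s.
With the tool pointing down it reaches from about 325 to 775 mm from the base axis. Payload 9.3 kg.
Tool frame: the origin (TCP) lies midway between the tips of the shut fingers; the grasp point (between the pads) lies 19 mm behind it; z points along the fingers, y is the line along which they close (so a half turn about z gives the same grasp; the last joint's range is limited). The gripper opens to 85 mm and grips with 20 to 120 N. Pads are 22 mm wide; open, the fingers measure 114 mm over their backs; the gripper's body (76 mm by 85 mm) begins 54 mm behind the grasp point. The pads swing forward as they close: fully open they stand 13 mm farther back than shut.
Start: joints at [-8.743, 14.817, 1.232, 76.415, 0, 81.257], TCP at [549.997, -0.004, 231.279] pointing down, gripper open.
Joint ranges: [-174.27, 174.27], [-52.1, 104.24], [-59.71, 78.15], [-110.17, 111.67], [-87.03, 83.33], [-180, 180]. Speed limits (degrees/s): [127.2, 127.2, 159.86, 180, 180, 180].

## Interface

Orientations are given as a 3x3 rotation matrix whose columns are the frame's x, y, z axes.
In Python, from workcell import readout, snapshot, calibration, bot gives the robot as it stands.
- The arm moves only by the tool arm_command, never from a script. Its argument "targets" is a list of rows, each an object of numbers: "jaw": the closure, from 0 (fully open) to 1 (shut); "dx", "dy", "dz": the shift along the tool's x, y, z in units of 50 mm (1.0 is 50 mm); "spin": the turn about the tool's z in units of 6 degrees (1.0 is 6 degrees). In form: [{"jaw": .., "dx": .., "dy": .., "dz": .., "spin": ..}, ...]. A call has 1 to 12 rows; each row is the pose to reach, as a shift and turn from the pose commanded when the call began, along the tool's axes at that moment; what a row does not reach only later rows make up. A row lasts 1/10 s, in which the tool goes at most 50 mm and 8.59 degrees, less where a joint would pass 70% of its speed; a pose out of reach is approached as far as the arm can. A call with a gripper value outside its range is refused whole. The fingers move at their own pace and stop on an object; "grip_force" is the grip in N (left out, the last holds). Time passes only in rows, so rows that repeat a pose let the fingers close. It gives the time, the measured TCP pose, the force, the opening and the grip force at its end, in the units of the state.
- readout.read_state(): the state, without advancing time (a new reading comes with each control period).
- snapshot(name): name is "scene" or "side" or "wrist"; returns (picture, depth): 420x560x3 uint8, red, green, blue; 420x560 float32, mm along the optical axis (not along the pixel's ray), 0 where there is no reading.
- calibration(name): a dict with "mtx" (3x3 intrinsics, pixels), "k1" (the pictures are not rectified: a ray, as slopes to the right and down, at radius r is drawn at 1 + k1 r^2 times it, then the intrinsics apply), "R" (3x3) and "t" (3): a world point X has camera coordinates R X + t. Camera axes: x right, y down, z forward; pixel columns grow to the right and rows downward; lengths in mm; the calibration is good to about 2 mm. A picture is of the moment at which its call begins: read the wrist's pose just before it. calibration takes no time and is no camera call; for the wrist camera it gives the pose at the moment of the call.
- bot.close_job(): hands the job in; it is judged then, once.
The state is a dict: "time": time; "joints": joint angles; "qvel": joint speeds; "joint_torque": joint torques, N m; "tool_pos": TCP position; "ee_rot": TCP orientation; "wrist_force": force on the tool from outside, world axes, zero at the start; "torque": the same for the moment, N m; "width": opening from 0.0 (shut) to 1.0 (fully open); "gripper_force": force on a finger pad.
Only numpy, scipy, OpenCV 4.12 (cv2) and the standard library are available. Lean on these libraries where they do the work, as an engineer would, in place of code of your own. Each camera call takes 0.05 s, during which the arm holds its last target. There are 200 camera calls.

## Task

Put the red battery pack into the charger on the bench: turn it so that its white key rib matches the yellow-edged notch of the cup, lower it gently until it stands fully home and upright on the cup's floor, and let go. Leave the green pack, which is already charged, standing where it is.

Things in the scene. Friction and masses are not known exactly. Their poses are not given: they have to be found in the camera images.
- pack_red: Pack to dock, loose, upright, 0.2-0.4 kg: black round body, diameter 52, height 62 mm, red band and top. White upright key rib, 10 wide, body-high, out to 39 mm from the axis. Red grip bar on top, 44 long, 22 thick (pinch this), 62 to 94 mm above the underside, centred on the axis, its length along the rib's direction. Origin: centre of underside; x: level, out through the rib; z: up.
- pack_green: Bystander: a loose upright pack of the same shape and size, with green band, top and grip bar; same origin and axes as the red pack. To be left alone.
- charger: Charger fixed to the bench: black slab 150 x 104 x 12 mm with a grey round cup, rim 46 mm above the bench. Its wall is open on one side over its full height: a notch 26 mm wide between yellow cheeks. Opposite the notch a black lamp housing, 51 to 93 mm from the cup's axis, 38 mm high. Origin: on the bench under the cup's axis; x: level, out through the notch's middle; z: up.
- cup_floor (a point): Centre of the charger cup's floor, 12 mm above the bench, axes as the charger's. The cup is 62 mm across inside and 34 mm deep, 86 mm across outside over its small 45 degree lead-in lip. Home: the pack's underside on this floor, pack and charger x axes pointing the same way. With the rib away from the notch the pack cannot enter.
Not all that is in view belongs to the job. Leave any turquoise look-alike of the pack_red alone.

How it is judged (in metres and radians):
At the end, for the whole second after the job is handed in: The red pack stands at rest in the charger's cup: its underside less than 6 mm above the cup's floor, its axis within 12 mm of the cup's, its rib within 20 degrees of the notch, upright within 8 degrees; the green pack stands upright within 30 mm of where it started (horizontal distance between pack_red and charger below 0.012 m and z of pack_red in the frame of charger below 0.018 m and angle between the x axis of pack_red and the x axis of charger, either way round below 0.35 rad and angle between each of pack_red, pack_green's own z axis and vertical below 0.15 rad and linear speed of pack_red below 0.02 m/s and distance of pack_green from where it was at the start of the episode below 0.03 m); the robot touches nothing.
It fails at once if the red pack is dropped or slammed into the charger (faster than 0.6 m/s within 60 mm of the cup) (distance between pack_red and charger below 0.06 m and linear speed of pack_red above 0.6 m/s).
It fails at once if the green pack is displaced by more than 50 mm or knocked over (distance of pack_green from where it was at the start of the episode above 0.05 m or angle between pack_green's own z axis and vertical above 0.6 rad).
It also fails if it takes over 46 s, if anything falls off the work surface, if the arm or the gripper's body presses on something with over 40 N, if the wrist force passes 120 N, or if a joint passes its speed limit or range.

## Working session

There is one attempt and no reset: what is moved stays moved. The work goes in short steps, Python scripts to look and compute and a tool call to move; the robot and the scene stay as the last step left them, time stands still between calls to the robot, and variables do not carry over. Pictures are saved under pics/ and viewed, at most 10 in all, crops included, and the job is handed in when it is done.

Besides the shell and the picture viewer there is one more tool, called as name([rows], argument=value, ...), one row to a line, values as JSON. arm_command: Moves the arm, as the interface text tells. Its arguments: {"type":"object","properties":{"targets":{"type":"array","items":{"type":"object","properties":{"jaw":{"type":"number"},"dx":{"type":"number"},"dy":{"type":"number"},"dz":{"type":"number"},"spin":{"type":"number"}}}},"grip_force":{"type":"number"}},"required":["targets"]}

```bash
mkdir -p pics; cat > h.py <<'E'
import numpy as np, cv2
from workcell import readout, snapshot, calibration, bot
def ray(c,uv):
    m=np.array(c["mtx"],float);k=c["k1"]
    d=(np.array(uv,float).reshape(-1,2)-m[:2,2])/[m[0,0],m[1,1]]
    u=d.copy()
    for _ in range(20): u=d/(1+k*(u**2).sum(1,keepdims=True))
    R=np.array(c["R"]);t=np.array(c["t"]).ravel()
    return -R.T@t, np.c_[u,np.ones(len(u))]@R
def plane(c,uv,z):
    o,d=ray(c,uv); return o+d*((z-o[2])/d[:,2:3])
def save(n,p): cv2.imwrite(n,cv2.cvtColor(p,cv2.COLOR_RGB2BGR))
E
python3 - <<'E'
from h import *
for n in("scene","side"):
    c=calibration(n);p,d=snapshot(n);save(f"pics/{n}0.png",p);np.savez(f"{n}0.npz",p=p,d=d)
    print(n,plane(c,[[280,210]],0))
print(readout.read_state())
E
```

```text
scene [[551.14185913  75.46182483   0.        ]]
side [[574.49681479 113.6056846    0.        ]]
{'time': 0.1, 'joints': array([-8.74432710e+00,  1.48492284e+01,  1.19464384e+00,  7.64143338e+01,
        8.53455257e-06,  8.12570172e+01]), 'qvel': array([ 0.00733911, -0.11835274,  0.08952511, -0.12205321,  0.00087892,
        0.04763671]), 'joint_torque': array([ 3.14176716e-03, -5.56694484e+01,  3.45071769e+01,  1.17344077e-02,
       -2.28166823e-04,  1.16645586e-05]), 'tool_pos': array([5.49764922e+02, 2.19976160e-02, 2.30714252e+02]), 'ee_rot': array([[ 2.35712964e-05,  9.99999293e-01, -1.18884742e-03],
       [ 9.99999983e-01, -2.33537400e-05,  1.83011331e-04],
       [ 1.82983438e-04, -1.18885171e-03, -9.99999277e-01]]), 'wrist_force': array([-0.31010964, -0.53587664,  0.34706211]), 'torque': array([-0.00859144, -0.0265113 ,  0.02030878]), 'gripper_force': 0.0, 'width': 0.9989799652916922}
```

View pics/scene0.png

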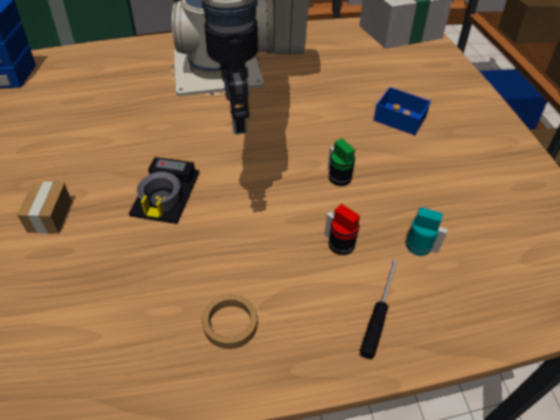

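View pics/side0.png

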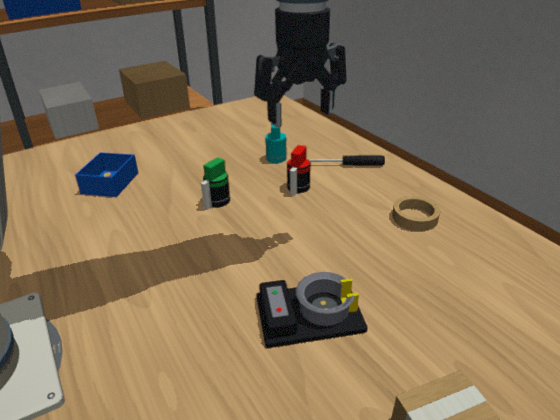

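Candidates: red pack at scene (343,228), with red band, top and bar. Green pack at (342,160) is the bystander, and the turquoise look-alike is at (424,230). I choose the red one; its white rib shows at (330,224). The charger cup is at (158,192) with its yellow notch at (152,207). In the side view the red pack is at (299,170) and the cup at (325,300).

```bash
cat >> h.py <<'E'
def cloud(c,d):
    v,u=np.mgrid[:d.shape[0],:d.shape[1]]
    o,r=ray(c,np.c_[u.ravel(),v.ravel()]); 
    return (o+r*d.reshape(-1,1)).reshape(*d.shape,3)
def big(m):
    n,l,s,_=cv2.connectedComponentsWithStats(m.astype(np.uint8)); return l==1+np.argmax(s[1:,4])
def masks(p):
    h=cv2.cvtColor(p,cv2.COLOR_RGB2HSV);H,S,V=[h[...,i].astype(int) for i in range(3)]
    return dict(red=((H<6)|(H>174))&(S>180)&(V>90),green=(H>50)&(H<75)&(S>150)&(V>60),yel=(H>24)&(H<34)&(S>180)&(V>120),
      white=(S<40)&(V>140),grey=(S<50)&(V>60)&(V<150))
def rect(P):
    (x,y),(w,h),a=cv2.minAreaRect(P[:,:2].astype(np.float32)); 
    if w<h: a+=90
    return np.round([x,y,max(w,h),min(w,h),a],1)
def pack(c,p,d,col):
    X=cloud(c,d);m=masks(p);b=big(m[col]);P=X[b&(d>0)]
    T=P[P[:,2]>P[:,2].max()-6]
    r=rect(T);print(col,b.sum(),"ztop",P[:,2].max().round(1),"bar",r,len(T))
    D=np.hypot(*(X[...,:2]-r[:2]).transpose(2,0,1));w=m["white"]&(D<60)&(X[...,2]>10)&(X[...,2]<75)&(d>0)
    if w.sum()>5:
        q=X[w].mean(0)-[*r[:2],0];print(" rib",w.sum(),X[w].mean(0).round(1),"dir",np.degrees(np.arctan2(q[1],q[0])).round(1))
def circ(P):
    s=np.linalg.lstsq(np.c_[2*P[:,:2],np.ones(len(P))],(P[:,:2]**2).sum(1),rcond=None)[0]
    return s[0],s[1],np.sqrt(s[2]+s[0]**2+s[1]**2)
def charger(c,p,d,near):
    X=cloud(c,d);m=masks(p);D=np.hypot(*(X[...,:2]-near).transpose(2,0,1))
    y=X[m["yel"]&(D<90)&(d>0)];g=X[m["grey"]&(D<60)&(d>0)&(abs(X[...,2]-46)<4)]
    C=circ(g);q=np.median(y,0);print("cup circ",np.round(C,1),len(g),"rim rect",rect(g),"yel",len(y),y.mean(0).round(1),
     "dir",np.degrees(np.arctan2(y[:,1].mean()-C[1],y[:,0].mean()-C[0])).round(1))
E
python3 - <<'E'
from h import *
for n,uv in(("scene",[158,188]),("side",[325,295])):
    c=calibration(n);z=np.load(n+"0.npz");p,d=z["p"],z["d"];print(n)
    pack(c,p,d,"red");pack(c,p,d,"green");near=plane(c,[uv],40)[0,:2];print(near);charger(c,p,d,near)
p=np.load("scene0.npz")["p"];q=np.load("side0.npz")["p"]
f=lambda a:cv2.resize(a,None,fx=4,fy=4)
save("pics/crop.png",np.hstack([f(p[180:280,300:395]),f(q[130:230,250:345])]))
E
```

```text
scene
red 579 ztop 96.4 bar [659.5 171.6  41.9  22.9  43.8] 219
 rib 18 [632.3 152.   61.2] dir -144.2
green 149 ztop 96.1 bar [488.  216.9  38.9  18.4  26.1] 124
[ 485.63212099 -158.65434829]
cup circ [ 487.5 -157.9   38.9] 262 rim rect [ 484.7 -156.6   82.7   78.5   69.9] yel 121 [ 521.8 -173.1   20.4] dir -23.8
side
red 325 ztop 94.5 bar [655.7 169.2  42.8  21.3  39.1] 99
 rib 16 [631.9 153.1  59.4] dir -146.0
green 396 ztop 94.2 bar [482.5 213.5  40.4  20.4  23.9] 104
 rib 18 [452.9 204.6  60. ] dir -163.2
[ 483.10766239 -163.80443688]
cup circ [ 485.1 -160.6   39.7] 381 rim rect [ 483.1 -158.9   84.3   78.5   71.7] yel 82 [ 521.2 -169.9   34.3] dir -14.5
```

View pics/crop.png

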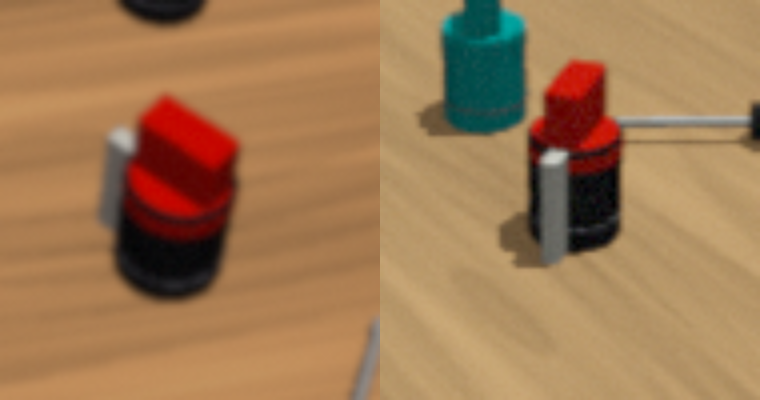

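The crop confirms the choice: red bar and band, with the rib on the side away from the screwdriver. The red pack is at about (657,170), rib at −140° or so. The charger is at about (486,−159), notch near −19°. Hover first, then refine with the wrist camera.

arm_command([
  {"jaw": 0,"dx": 1.0,"dy": 0.6,"dz": 0,"spin": 1.4},
  {"jaw": 0,"dx": 1.7,"dy": 1.1,"dz": 0,"spin": 2.8},
  {"jaw": 0,"dx": 2.4,"dy": 1.6,"dz": 0,"spin": 4.2},
  {"jaw": 0,"dx": 3.0,"dy": 1.9,"dz": 0,"spin": 5.6},
  {"jaw": 0,"dx": 3.4,"dy": 2.15,"dz": 0,"spin": 7.0},
  {"jaw": 0,"dx": 3.4,"dy": 2.15,"dz": 0,"spin": 8.33},
  {"jaw": 0,"dx": 3.4,"dy": 2.15,"dz": 0,"spin": 8.33},
  {"jaw": 0,"dx": 3.4,"dy": 2.15,"dz": 0,"spin": 8.33},
  {"jaw": 0,"dx": 3.4,"dy": 2.15,"dz": 0,"spin": 8.33},
])

```text
time: 1.0
tool_pos: [657.3, 169.5, 231.4]
ee_rot: [[0.764, 0.645, -0.0], [0.645, -0.764, -0.0], [-0.0, -0.0, -1.0]]
wrist_force: [0.3, -0.7, 0.1]
width: 1.002
gripper_force: 0.0
```

```bash
python3 - <<'E'
from h import *
s=readout.read_state();print(s["joints"].round(1),s["tool_pos"].round(1),s["ee_rot"].round(3))
c=calibration("wrist");p,d=snapshot("wrist");save("pics/w1.png",p);np.savez("w1.npz",p=p,d=d)
pack(c,p,d,"red")
E
```

```text
[  7.4  28.   21.5  83.5  -0.  147.2] [657.3 169.5 231.4] [[ 0.764  0.645 -0.   ]
 [ 0.645 -0.764 -0.   ]
 [-0.    -0.    -1.   ]]
red 1813 ztop 95.1 bar [659.1 173.7  42.5  21.9  36.9] 1112
```

View pics/w1.png

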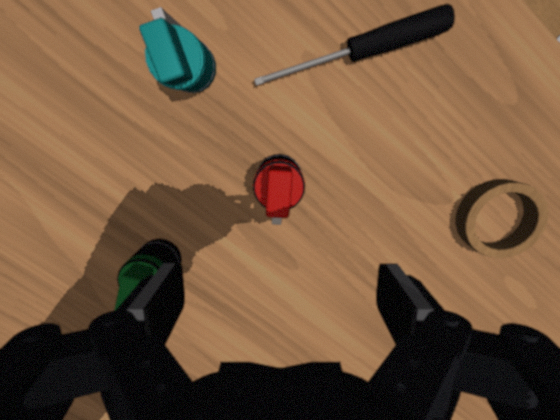

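The wrist view puts the red bar at (279,192), rib at (278,220) toward the gripper. The fingers are clear of the green pack. Descend and grip.

arm_command([
  {"jaw": 0,"dx": 0.05,"dy": -0.02,"dz": 0.8,"spin": 0.45},
  {"jaw": 0,"dx": 0.05,"dy": -0.02,"dz": 1.6,"spin": 0.45},
  {"jaw": 0,"dx": 0.05,"dy": -0.02,"dz": 2.3,"spin": 0.45},
  {"jaw": 0,"dx": 0.05,"dy": -0.02,"dz": 2.8,"spin": 0.45},
  {"jaw": 0,"dx": 0.05,"dy": -0.02,"dz": 3.15,"spin": 0.45},
  {"jaw": 0,"dx": 0.05,"dy": -0.02,"dz": 3.3,"spin": 0.45},
  {"jaw": 0,"dx": 0.05,"dy": -0.02,"dz": 3.3,"spin": 0.45},
  {"jaw": 0.4,"dx": 0.05,"dy": -0.02,"dz": 3.3,"spin": 0.45},
  {"jaw": 0.8,"dx": 0.05,"dy": -0.02,"dz": 3.3,"spin": 0.45},
  {"jaw": 1,"dx": 0.05,"dy": -0.02,"dz": 3.3,"spin": 0.45},
  {"jaw": 1,"dx": 0.05,"dy": -0.02,"dz": 3.3,"spin": 0.45},
  {"jaw": 1,"dx": 0.05,"dy": -0.02,"dz": 3.3,"spin": 0.45},
], grip_force=50)

```text
time: 2.25
tool_pos: [659.1, 172.5, 67.0]
ee_rot: [[0.795, 0.606, 0.001], [0.606, -0.795, 0.0], [0.001, 0.001, -1.0]]
wrist_force: [1.3, 0.4, 3.3]
width: 0.249
gripper_force: 50.7
```

arm_command([
  {"jaw": 1},
  {"jaw": 1},
  {"jaw": 1},
  {"jaw": 1},
  {"jaw": 1},
  {"jaw": 1},
])

```text
invalid input at $.targets[0]: expected keys jaw, dx, dy, dz, spin
```

Gripped: width is 0.249, about 21 mm. Lift and carry to a viewing spot beside the charger.

arm_command([
  {"jaw": 1,"dx": 0,"dy": 0,"dz": -0.4,"spin": 0},
  {"jaw": 1,"dx": 0,"dy": 0,"dz": -1.0,"spin": 0},
  {"jaw": 1,"dx": 0,"dy": 0,"dz": -1.7,"spin": 0},
  {"jaw": 1,"dx": -0.3,"dy": 0.2,"dz": -2.3,"spin": -1},
  {"jaw": 1,"dx": -0.8,"dy": 0.6,"dz": -2.7,"spin": -2.3},
  {"jaw": 1,"dx": -1.4,"dy": 1.2,"dz": -2.7,"spin": -3.6},
  {"jaw": 1,"dx": -2.1,"dy": 1.8,"dz": -2.7,"spin": -4.9},
  {"jaw": 1,"dx": -2.8,"dy": 2.4,"dz": -2.7,"spin": -6.2},
  {"jaw": 1,"dx": -3.5,"dy": 3.0,"dz": -2.7,"spin": -7.5},
  {"jaw": 1,"dx": -4.2,"dy": 3.6,"dz": -2.7,"spin": -8.8},
  {"jaw": 1,"dx": -4.9,"dy": 4.2,"dz": -2.7,"spin": -10.1},
  {"jaw": 1,"dx": -5.66,"dy": 4.82,"dz": -2.7,"spin": -11.4},
])

```text
time: 3.45
tool_pos: [579.0, -192.2, 200.9]
ee_rot: [[-0.277, 0.961, -0.001], [0.961, 0.277, 0.001], [0.001, -0.001, -1.0]]
wrist_force: [1.3, -0.5, -3.0]
width: 0.249
gripper_force: 49.7
```

arm_command([
  {"jaw": 1,"dx": 0,"dy": 0,"dz": 0,"spin": -1.3},
  {"jaw": 1,"dx": 0,"dy": 0,"dz": 0,"spin": -2.6},
  {"jaw": 1,"dx": 0,"dy": 0,"dz": 0,"spin": -3.9},
  {"jaw": 1,"dx": 0,"dy": 0,"dz": 0,"spin": -5.2},
  {"jaw": 1,"dx": 0,"dy": 0,"dz": 0,"spin": -6.5},
  {"jaw": 1,"dx": 0,"dy": 0,"dz": 0,"spin": -7.8},
  {"jaw": 1,"dx": 0,"dy": 0,"dz": 0,"spin": -9.2},
  {"jaw": 1,"dx": 0,"dy": 0,"dz": 0,"spin": -9.2},
  {"jaw": 1,"dx": 0,"dy": 0,"dz": 0,"spin": -9.2},
  {"jaw": 1,"dx": 0,"dy": 0,"dz": 0,"spin": -9.2},
])

```text
time: 4.45
tool_pos: [579.8, -190.8, 201.1]
ee_rot: [[-0.944, 0.33, -0.0], [0.33, 0.944, 0.0], [0.0, 0.0, -1.0]]
wrist_force: [-0.0, -0.1, -3.4]
width: 0.248
gripper_force: 49.6
```

```bash
python3 - <<'E'
from h import *
s=readout.read_state();print(s["time"],s["width"],s["joints"].round(1),s["tool_pos"].round(1),s["ee_rot"].round(3))
for n in("wrist","scene"):
    c=calibration(n);p,d=snapshot(n);save(f"pics/{n}2.png",p);np.savez(f"{n}2.npz",p=p,d=d)
    if n=="wrist":charger(c,p,d,[486,-159]);pack(c,p,d,"red")
E
```

```text
4.45 0.24816122926030967 [-26.1  21.3   6.3  75.   -0.   -6.8] [ 579.8 -190.8  201.1] [[-0.944  0.33  -0.   ]
 [ 0.33   0.944  0.   ]
 [ 0.     0.    -1.   ]]
cup circ [ 486.  -158.2   39.2] 499 rim rect [ 484.3 -159.3   82.1   77.4   72.2] yel 9 [ 522.4 -177.7   12.2] dir -28.1
red 4744 ztop 229.4 bar [ 580.7 -190.2   43.2   21.5  161.1] 4727
```

View pics/wrist2.png

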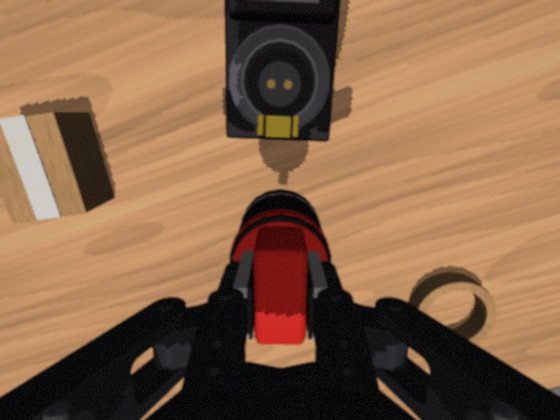

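The wrist view shows the cup centred near (279,80), with the notch cheeks at (257–298,115–138) facing the pack. The slab's front edge runs almost level, (228,138)–(329,139). I'll cast these points as rays to fix the axis and angle.

```bash
python3 - <<'E'
from h import *
# wrist calibration: arm has held still
c=calibration("wrist");z=np.load("wrist2.npz");p,d=z["p"],z["d"]
X=cloud(c,d);D=np.hypot(*(X[...,:2]-[486,-159]).transpose(2,0,1))
e=plane(c,[[228,138],[329,139]],12);v=e[1]-e[0];print("slab edge",e.round(1),np.linalg.norm(v).round(1),"normal",np.degrees(np.arctan2(v[1],v[0])).round(1)-90)
rim=(d>0)&(X[...,2]>41)&(X[...,2]<50)&(D<50);print("rim pts",rim.sum(),"hull circ",[np.round(x,1) for x in cv2.minEnclosingCircle(X[rim][:,:2].astype(np.float32))])
h=cv2.cvtColor(p,cv2.COLOR_RGB2HSV).astype(int);y=(h[...,0]>20)&(h[...,0]<36)&(h[...,1]>150)&(h[...,2]>60);y[:100]=0;y[145:]=0;y[:,:240]=0;y[:,320:]=0
v_,u_=np.nonzero(y);q=X[y&(d>0)];print("yel",y.sum(),u_.min(),u_.max(),q.mean(0).round(1))
# top part of the yellow at z 46
hi=q[q[:,2]>40];print(len(hi),hi.mean(0).round(1) if len(hi) else "", rect(hi) if len(hi)>5 else "")
E
```

```text
slab edge [[ 518.4 -222.7   12. ]
 [ 552.3 -128.    12. ]] 100.6 normal -19.700000000000003
rim pts 2825 hull circ [array([ 489.9, -159.7]), np.float64(46.0)]
yel 873 257 298 [ 523.5 -171.9   21.5]
233 [ 522.6 -170.8   45.1] [ 522.2 -171.6   36.6   17.2   69.3]
```

The notch is at −19.7° and the cup axis at about (486.1,−158.1). The held pack's rib is at about −19.2°. Move over the cup and stop just above the rim.

arm_command([
  {"jaw": 1,"dx": 0.3,"dy": 0,"dz": 0,"spin": 0.07},
  {"jaw": 1,"dx": 0.7,"dy": 0,"dz": 0,"spin": 0.07},
  {"jaw": 1,"dx": 1.1,"dy": 0,"dz": 0,"spin": 0.07},
  {"jaw": 1,"dx": 1.5,"dy": 0,"dz": 0.1,"spin": 0.07},
  {"jaw": 1,"dx": 1.8,"dy": -0.01,"dz": 0.3,"spin": 0.07},
  {"jaw": 1,"dx": 1.99,"dy": -0.01,"dz": 0.5,"spin": 0.07},
  {"jaw": 1,"dx": 1.99,"dy": -0.01,"dz": 0.75,"spin": 0.07},
  {"jaw": 1,"dx": 1.99,"dy": -0.01,"dz": 1.0,"spin": 0.07},
  {"jaw": 1,"dx": 1.99,"dy": -0.01,"dz": 1.25,"spin": 0.07},
  {"jaw": 1,"dx": 1.99,"dy": -0.01,"dz": 1.4,"spin": 0.07},
  {"jaw": 1,"dx": 1.99,"dy": -0.01,"dz": 1.5,"spin": 0.07},
  {"jaw": 1,"dx": 1.99,"dy": -0.01,"dz": 1.5,"spin": 0.07},
])

```text
time: 5.75
tool_pos: [485.5, -158.7, 125.9]
ee_rot: [[-0.942, 0.334, -0.001], [0.334, 0.942, 0.0], [0.001, 0.0, -1.0]]
wrist_force: [0.7, 0.4, -3.3]
width: 0.247
gripper_force: 49.6
```

```bash
python3 - <<'E'
from h import *
s=readout.read_state();print(s["tool_pos"].round(1),s["wrist_force"].round(1))
p,_=snapshot("side");q,_=snapshot("scene")
f=lambda a:cv2.resize(a,None,fx=2.6,fy=2.6)
save("pics/s3.png",np.hstack([f(p[210:360,240:390]),f(q[90:240,85:235])]))
E
```

```text
[ 485.5 -158.7  125.9] [ 0.7  0.4 -3.3]
```

View pics/s3.png

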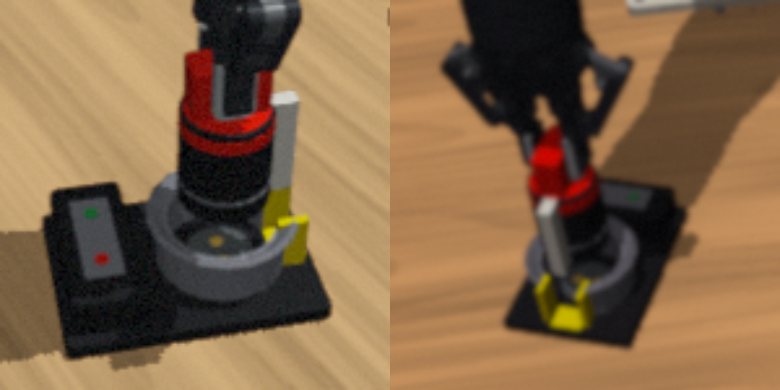

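The pack stands over the cup with the rib above the yellow notch in both views (side (285,140), scene (552,235) over (565,300)). Lower it gently.

arm_command([
  {"jaw": 1,"dx": 0,"dy": 0,"dz": 0.08,"spin": 0},
  {"jaw": 1,"dx": 0,"dy": 0,"dz": 0.16,"spin": 0},
  {"jaw": 1,"dx": 0,"dy": 0,"dz": 0.24,"spin": 0},
  {"jaw": 1,"dx": 0,"dy": 0,"dz": 0.32,"spin": 0},
  {"jaw": 1,"dx": 0,"dy": 0,"dz": 0.4,"spin": 0},
  {"jaw": 1,"dx": 0,"dy": 0,"dz": 0.48,"spin": 0},
  {"jaw": 1,"dx": 0,"dy": 0,"dz": 0.54,"spin": 0},
  {"jaw": 1,"dx": 0,"dy": 0,"dz": 0.6,"spin": 0},
  {"jaw": 1,"dx": 0,"dy": 0,"dz": 0.6,"spin": 0},
])

```text
time: 6.75
tool_pos: [485.4, -158.7, 95.8]
ee_rot: [[-0.943, 0.334, -0.001], [0.334, 0.943, 0.0], [0.001, 0.0, -1.0]]
wrist_force: [0.8, 0.2, -4.0]
width: 0.248
gripper_force: 49.6
```

arm_command([
  {"jaw": 1,"dx": 0,"dy": 0,"dz": 0.06,"spin": 0},
  {"jaw": 1,"dx": 0,"dy": 0,"dz": 0.12,"spin": 0},
  {"jaw": 1,"dx": 0,"dy": 0,"dz": 0.18,"spin": 0},
  {"jaw": 1,"dx": 0,"dy": 0,"dz": 0.23,"spin": 0},
  {"jaw": 1,"dx": 0,"dy": 0,"dz": 0.27,"spin": 0},
  {"jaw": 1,"dx": 0,"dy": 0,"dz": 0.3,"spin": 0},
  {"jaw": 1,"dx": 0,"dy": 0,"dz": 0.32,"spin": 0},
  {"jaw": 1,"dx": 0,"dy": 0,"dz": 0.33,"spin": 0},
  {"jaw": 1,"dx": 0,"dy": 0,"dz": 0.33,"spin": 0},
])

```text
time: 7.65
tool_pos: [485.6, -158.8, 79.8]
ee_rot: [[-0.943, 0.334, 0.0], [0.334, 0.943, -0.0], [-0.0, -0.0, -1.0]]
wrist_force: [-0.3, 0.1, -4.0]
width: 0.248
gripper_force: 49.6
```

arm_command([
  {"jaw": 1,"dx": 0,"dy": 0,"dz": 0.015,"spin": 0},
  {"jaw": 1,"dx": 0,"dy": 0,"dz": 0.03,"spin": 0},
  {"jaw": 1,"dx": 0,"dy": 0,"dz": 0.04,"spin": 0},
  {"jaw": 1,"dx": 0,"dy": 0,"dz": 0.04,"spin": 0},
])

```text
time: 8.05
tool_pos: [486.0, -159.0, 78.9]
ee_rot: [[-0.943, 0.334, 0.001], [0.334, 0.943, -0.001], [-0.002, -0.0, -1.0]]
wrist_force: [-2.2, 0.7, 8.3]
width: 0.247
gripper_force: 51.4
```

Contact with the floor: the vertical force has turned to +8 N at z = 78.9, where home should be. Open slowly, then retreat straight up.

arm_command([
  {"jaw": 0.7,"dx": 0,"dy": 0,"dz": -0.02,"spin": 0},
  {"jaw": 0.6,"dx": 0,"dy": 0,"dz": -0.04,"spin": 0},
  {"jaw": 0.4,"dx": 0,"dy": 0,"dz": -0.04,"spin": 0},
  {"jaw": 0.2,"dx": 0,"dy": 0,"dz": -0.04,"spin": 0},
  {"jaw": 0.2,"dx": 0,"dy": 0,"dz": -0.04,"spin": 0},
  {"jaw": 0.2,"dx": 0,"dy": 0,"dz": -0.04,"spin": 0},
  {"jaw": 0.2,"dx": 0,"dy": 0,"dz": -0.3,"spin": 0},
  {"jaw": 0.2,"dx": 0,"dy": 0,"dz": -0.8,"spin": 0},
  {"jaw": 0.2,"dx": 0,"dy": 0,"dz": -1.5,"spin": 0},
  {"jaw": 0.2,"dx": 0,"dy": 0,"dz": -2.3,"spin": 0},
  {"jaw": 0.2,"dx": 0,"dy": 0,"dz": -3.0,"spin": 0},
  {"jaw": 0.2,"dx": 0,"dy": 0,"dz": -3.0,"spin": 0},
])

```text
time: 9.25
tool_pos: [487.2, -159.6, 232.3]
ee_rot: [[-0.943, 0.334, 0.007], [0.334, 0.943, -0.003], [-0.007, -0.001, -1.0]]
wrist_force: [0.5, 0.3, 0.9]
width: 0.799
gripper_force: 0.0
```

```bash
python3 - <<'E'
from h import *
print(readout.read_state()["tool_pos"].round(1))
for n in("side","wrist"):
    c=calibration(n);p,d=snapshot(n);print(n);pack(c,p,d,"red")
    if n=="side":pack(c,p,d,"green");a=p
    else:
        f=lambda a:cv2.resize(a,(400,300))
        save("pics/end.png",np.hstack([f(a[200:365,230:450]),f(p)]))
E
```

```text
[ 487.2 -159.6  232.3]
side
red 919 ztop 106.4 bar [ 485.7 -160.5   41.7   21.1  160.4] 324
 rib 44 [ 516.  -170.7   72.3] dir -18.6
green 396 ztop 93.8 bar [482.  213.1  40.8  19.4  18.2] 108
 rib 19 [453.5 203.9  60. ] dir -162.1
wrist
red 1840 ztop 107.4 bar [ 487.2 -158.6   42.4   21.6  161. ] 1213
 rib 44 [ 521.5 -170.1   73.2] dir -18.5
```

View pics/end.png

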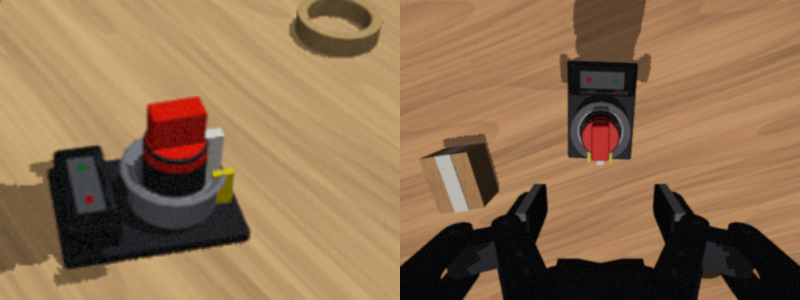

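The pack stands upright in the cup with its rib in the notch (side (215,145), wrist (600,160)). Its top is at 106 mm, which is 94 + 12, so it is fully home. The green pack has not moved and the gripper is clear.

```bash
python3 -c "
from workcell import bot
print(bot.close_job())"
```

```text
the job is handed in; nothing more can be done
None
```

The red pack stands fully home and upright in the charger, rib in the notch and released; the green pack was left where it stood, and the job is handed in (no verdict was returned).

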